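Load a vial into the autosampler carousel

ROBOT

A 6-joint arm with a two-finger parallel gripper is mounted at the origin on a cart in front of the work surface, level with it; the furniture and walls round the work are solid. World frame = base frame: x ahead of the robot, y to its left, z up, the work surface at z = 0. Lengths are in m, angles in rad, forces in N, time in s.
With the tool pointing down it reaches from about 0.275 to 1 m from the base axis. Payload 8.4 kg.
Tool frame: the origin (TCP) lies at the very end of the fingers, on their centre line; the grasp point (between the pads) lies 19 mm behind it; z points along the fingers, y is the line along which they close (so a half turn about z gives the same grasp; the last joint's range is limited). The gripper opens to 85 mm and grips with 20 to 120 N. Pads are 22 mm wide; open, the fingers measure 114 mm over their backs; the gripper's body (76 mm by 85 mm) begins 54 mm behind the grasp point. The pads swing forward as they close: fully open they stand 13 mm farther back than shut.
Start: joints at [-1.268, 0.353, 1.633, -0, 1.155, -0.002], TCP at [0.188, -0.596, 0.231] pointing down, gripper open.
Joint ranges: [-2.63, 2.63], [-0.92, 2.1], [0.06, 2.66], [-1.3, 4.44], [0, 2.69], [-3.02, 3.02]. Speed limits (rad/s): [2.22, 2.22, 2.79, 3.14, 3.14, 3.14].

INTERFACE

Orientations are given as a unit quaternion [w, x, y, z].
In Python, from cell import * gives the robot as it stands.
- The arm moves only by the tool apply_moves, never from a script. Its argument "motion" is a list of rows, each a list of 4 numbers: the shift along the world's x, y, z in cm, then the turn about the world's z in rad. In form: [[x, y, z, roll], ...]. A call has 1 to 12 rows; each row shifts and turns the commanded pose from where the row before left it; what a row does not reach is not made up. A row lasts 1/8 s, in which the tool goes at most 62.5 mm and 10.7 degrees, less where a joint would pass 70% of its speed; a pose out of reach is approached as far as the arm can. A call with a gripper value outside its range is refused whole. "jaw" is the gripper command: -1 is fully open, 1 is shut, values between are in proportion, set as the call begins (left out, the last holds). The fingers move at their own pace and stop on an object; "squeeze" is the grip in N (left out, the last holds). Time passes only in rows, so rows that do not move let the fingers close. It gives the time, the measured TCP pose, the force, the opening and the grip force at its end, in the units of the state.
- get_state(): the state, without advancing time (a new reading comes with each control period).
- grab_frame(name): name is "scene" or "top" or "wrist"; returns a dict with "img" (480x640x3 uint8, red, green, blue), "camera_matrix" (3x3 intrinsics, pixels), "eye" and "orientation" of the camera in the world. Camera axes: x right, y down, z forward; pixel columns grow to the right and rows downward; lengths in m; the calibration is good to about 2 mm. A picture is of the moment at which its call begins. There is no depth.
- hand_in(): hands the job in; it is judged then, once.
Trained networks look in a picture, given as the dict that the camera call returned (one of the last four; its "shot" number tells which), for a name from the list of things; names that differ only in an ending like _2 or _b are one class to them, and where a whole thing is asked for, a point or a joint stands for the part that bears it (a point fixed in the world has none). Each returns a list of dicts, best first, with "p" (0 to 1); they miss things now and then, are a little off and sometimes report something else, mostly with a low value. They report only what shows in the picture. A call takes as long as a camera call. They do not tell look-alikes from the thing itself.
- find_in(picture, name): "position" ([x, y, z] in m, in world coordinates, good to about 4 mm: the middle of the surface that is visible of it).
The state is a dict: "clock": time; "joints": joint angles; "joint_vel": joint speeds; "effort": joint torques, N m; "tool_pos": TCP position; "ee_rot": TCP orientation; "force": force on the tool from outside, world axes, zero at the start; "wrist_torque": the same for the moment, N m; "width": opening from 0.0 (shut) to 1.0 (fully open); "grip_force": force on a finger pad.
Only numpy, scipy, OpenCV 4.12 (cv2) and the standard library are available. Lean on these libraries where they do the work, as an engineer would, in place of code of your own. Each camera call takes 0.05 s, during which the arm holds its last target. There are 200 camera calls.

TASK

A sample vial is waiting in the autosampler's loading lane. Turn the carousel by its hub spokes until the one empty pocket is lined up with the loading port, slide the vial along the lane into that pocket, upright and fully home, and then swing the port door fully shut, with the pocket still at the port. Do not knock over any vial, keep the others in their pockets, and leave the tweezers, the carton and the marker where they lie.

Things in the scene. Friction and masses are not known exactly. Their poses are not given: they have to be found in the camera images.
- port (a point): Loading station: where the empty pocket's centre must stand; 72 mm from the carousel axis, on its floor, 22 mm above the bench. Its axes are the fixed base's: +x points from the port straight to the carousel axis, y across the port, z up. The hood wall is 18 to 21 mm from here towards -x, cut away (wall and top) 17 degrees either side of the port, a gap 54 mm wide.
- lane (a point): Point on the loading lane's centre line, on its floor, 22 mm above the bench, 78 mm from port along -x; same axes as port. The lane is a flat aluminium apron, level with the carousel floor, 15 to 125 mm from port, 56 mm wide. Two guide rails on it, 6 mm high, 4 mm thick, stand 29 mm apart inside and point straight at the port.
- sampler: The autosampler, fixed to the bench; origin on the carousel axis at bench height, axes as port. Round grey base 194 mm across; over the carousel a clear dust hood, outside radius 93 mm, top 72 mm above the bench, with a central opening of 50 mm radius for the hub. Behind it, at +x, a grey drive box to 125 mm from the axis, 80 mm wide, 50 mm high.
- hub (a point): Point on the carousel's upright axis, 87 mm above the bench. The black hub is 34 mm across there, top 97 mm above the bench. The carousel turns either way without end stop or detent; a light brake (about 0.06 N m) holds it where it is left.
- spoke (a point): End post (13 mm across) of one of the hub's three equal black spokes, 42 mm from the axis, 87 mm above the bench. The others stand 120 and 240 degrees from it. Spokes are 9 mm wide, reach 48 mm from the axis and lie 80 to 94 mm above the bench, clear above the hood: push them sideways. They turn with the pockets; this one points exactly away from the empty pocket.
- free_pocket (a point): Centre of the only empty pocket, on its floor, 72 mm from the axis, 22 mm above the bench; turns with the carousel. Eight pockets, 45 degrees apart, open outward between grey partitions 20 mm high that end 84 mm from the axis. Each narrows from 36 mm at the mouth to a seat 2 mm wider than a vial; its back wall is 59.5 mm from the axis, and a vial fully home reaches it.
- vial_center (a point): Centre, 22 mm above its foot, of the vial to load: glass with black screw cap, 23 mm across, 44 mm tall, 10 to 20 g, standing upright between the lane's rails, 50 to 105 mm outside the port station. Pushed low it slides; pushed only above about 15 mm over its foot it may tip.
- door (a joint): Angle of the white port door about its upright hinge: 0 fully shut across the port, growing as it swings outward, to 2.4; 1.6 is parallel to the lane, and it starts further open than that. It stays where it is left (friction about 0.015 N m). Shut, its outside face is 27 mm from port towards -x.
- door_hinge (a point): Door hinge axis, a steel post at the port's +y edge, at the door's mid height, 48 mm above the bench; axes as port. The door is a plate 3.5 mm thick, 30 to 66 mm above the bench, with a 4 mm high steel pull strip on the outside at its free edge. At joint value q it points from the hinge along (-sin q, -cos q); its outside face looks along (-cos q, sin q).
- door_edge (a point): Free edge of the door, 55 mm from the hinge axis, 48 mm above the bench.
- tweezers_mid (a point): Bystander: steel tweezers lying on the bench, 122 mm long, 9 mm high; the point is their middle.
- carton_mid (a point): Bystander: small brown carton, 80 x 110 x 30 mm, lying on the bench; the point is its middle.
- marker_mid (a point): Bystander: white marker pen with black cap, 135 mm long, 16 mm thick, lying on the bench; the point is its middle.
- rack_vial_1: One of the seven vials already standing loose in the carousel, same size and shape as the one to load; its origin is at its foot. It stands 45 degrees counter-clockwise (seen from above) from the empty pocket.
- rack_vial_2: One of the seven vials already standing loose in the carousel, same size and shape as the one to load; its origin is at its foot. It stands 90 degrees counter-clockwise (seen from above) from the empty pocket.
- rack_vial_3: One of the seven vials already standing loose in the carousel, same size and shape as the one to load; its origin is at its foot. It stands 135 degrees counter-clockwise (seen from above) from the empty pocket.
- rack_vial_4: One of the seven vials already standing loose in the carousel, same size and shape as the one to load; its origin is at its foot. It stands 180 degrees counter-clockwise (seen from above) from the empty pocket.
- rack_vial_5: One of the seven vials already standing loose in the carousel, same size and shape as the one to load; its origin is at its foot. It stands 225 degrees counter-clockwise (seen from above) from the empty pocket.
- rack_vial_6: One of the seven vials already standing loose in the carousel, same size and shape as the one to load; its origin is at its foot. It stands 270 degrees counter-clockwise (seen from above) from the empty pocket.
- rack_vial_7: One of the seven vials already standing loose in the carousel, same size and shape as the one to load; its origin is at its foot. It stands 315 degrees counter-clockwise (seen from above) from the empty pocket.
- vial: The same vial to load, with its origin at the middle of its foot; its z axis is up while it stands.
Things that resemble listed ones, but are neither listed nor needed, are in the scene too. Leave any turquoise or yellow look-alike of the vial alone.

How it is judged:
On the way, in this order (a step that is already met when the one before it is completed fails the run):
1. the empty pocket is lined up with the loading port while the vial is still outside (horizontal distance between free_pocket and port below 0.006 m and horizontal distance between vial_center and port above 0.03 m), for 0.2 s.
2. the vial stands upright, fully home in that pocket at the port (horizontal distance between vial_center and free_pocket below 0.005 m and horizontal distance between free_pocket and port below 0.009 m and angle between vial's own z axis and vertical below 0.15 rad and height (world z) of vial_center below 0.05 m), for 0.2 s.
At the end, for the whole second after the job is handed in: The vial stands upright (within 0.15 rad) and still on the carousel floor, within 5 mm of the empty pocket's centre; that pocket is within 9 mm of the port station; the door is shut (joint under 0.1 rad); the seven other vials stand upright in their pockets (all of step 2 and value of joint door below 0.1 rad and linear speed of vial below 0.02 m/s and angle between each of rack_vial_1, rack_vial_2, rack_vial_3, rack_vial_4, rack_vial_5, rack_vial_6, rack_vial_7's own z axis and vertical below 0.2 rad); the robot touches nothing.
It fails at once if the vial is knocked over (angle between vial's own z axis and vertical above 0.7 rad).
It fails at once if one of the other vials is knocked over or taken out of its pocket (angle between any of rack_vial_1, rack_vial_2, rack_vial_3, rack_vial_4, rack_vial_5, rack_vial_6, rack_vial_7's own z axis and vertical above 0.6 rad or horizontal distance between any of rack_vial_1, rack_vial_2, rack_vial_3, rack_vial_4, rack_vial_5, rack_vial_6, rack_vial_7 and hub above 0.085 m).
It fails at once if a bystander is moved more than 20 mm (distance of any of tweezers_mid, carton_mid, marker_mid from where it was at the start of the episode above 0.02 m).
It also fails if it takes over 58 s, if anything falls off the work surface, if the arm or the gripper's body presses on something with over 40 N, if the wrist force passes 120 N, or if a joint passes its speed limit or range.

## Working session

There is one attempt and no reset: what is moved stays moved. The work goes in short steps, Python scripts to look and compute and a tool call to move; the robot and the scene stay as the last step left them, time stands still between calls to the robot, and variables do not carry over. Pictures are saved under pics/ and viewed, at most 10 in all, crops included, and the job is handed in when it is done.

Besides the shell and the picture viewer there is one more tool, called after "Request:" as name(argument=value, ...) on one line, values as JSON. apply_moves: Moves the arm, as the interface text tells. Its arguments: {"type":"object","properties":{"motion":{"type":"array","items":{"type":"array","items":{"type":"number"}}},"jaw":{"type":"number"},"squeeze":{"type":"number"}},"required":["motion"]}

```bash
mkdir -p pics; cat > h.py <<'E'
from cell import *
import numpy as np, cv2
from scipy.spatial.transform import Rotation as R
def rot(q):
    q=np.array(q,float)
    return q if q.shape==(3,3) else R.from_quat([q[1],q[2],q[3],q[0]]).as_matrix()
def proj(p,X):
    c=rot(p["orientation"]).T@(np.array(X,float)-np.array(p["eye"])); v=np.array(p["camera_matrix"])@c
    return v[:2]/v[2]
def back(p,uv,z):
    d=rot(p["orientation"])@np.linalg.inv(np.array(p["camera_matrix"]))@np.array([uv[0],uv[1],1.])
    e=np.array(p["eye"]); return e+d*(z-e[2])/d[2]
def save(p,n): cv2.imwrite("pics/"+n+".png",cv2.cvtColor(p["img"],cv2.COLOR_RGB2BGR))
E
python3 - <<'E'
from h import *
a=grab_frame("top");save(a,"top0")
b=grab_frame("scene");save(b,"scene0")
for p in(a,b):
  print(p["eye"],p["shot"])
  for n in["hub","spoke","vial_center","door_edge","door_hinge","free_pocket","sampler","tweezers_mid","carton_mid","marker_mid"]:
    print(n,[(np.round(d["position"],3).tolist(),round(d["p"],2),proj(p,d["position"]).astype(int).tolist()) for d in find_in(p,n)][:4])
E
```

```text
[ 0.37205943 -0.12347316  0.96020846] 1
hub [([0.545, -0.053, 0.042], 0.84, [279, 236]), ([0.513, -0.206, 0.06], 0.47, [354, 249])]
spoke [([0.55, -0.051, 0.045], 0.71, [278, 234])]
vial_center [([0.512, -0.206, 0.062], 0.57, [354, 250]), ([0.535, -0.29, 0.046], 0.55, [393, 239]), ([0.473, -0.298, 0.045], 0.45, [398, 268])]
door_edge [([0.482, -0.153, 0.064], 0.67, [328, 264]), ([0.559, -0.443, 0.025], 0.64, [461, 229])]
door_hinge [([0.534, -0.055, 0.072], 0.59, [279, 239]), ([0.549, -0.056, 0.044], 0.26, [280, 234])]
free_pocket [([0.544, -0.05, 0.042], 0.82, [278, 237])]
sampler [([0.533, -0.061, 0.073], 0.89, [282, 240]), ([0.55, -0.052, 0.043], 0.64, [279, 234])]
tweezers_mid [([0.428, -0.475, 0.003], 0.48, [477, 290])]
carton_mid [([0.555, -0.442, 0.027], 0.74, [461, 230]), ([0.544, -0.052, 0.042], 0.46, [279, 237])]
marker_mid [([0.466, 0.173, 0.014], 0.83, [172, 278]), ([0.545, -0.057, 0.044], 0.71, [281, 236]), ([0.479, -0.155, 0.064], 0.15, [329, 266])]
[-0.23398994 -0.80185219  0.56509228] 2
hub [([0.551, -0.065, 0.051], 0.88, [300, 241])]
spoke [([0.554, -0.061, 0.048], 0.87, [300, 241])]
vial_center [([0.512, -0.212, 0.044], 0.65, [336, 267])]
door_edge []
door_hinge [([0.494, -0.096, 0.046], 0.9, [293, 254])]
free_pocket [([0.553, -0.064, 0.05], 0.8, [300, 241]), ([0.491, -0.094, 0.045], 0.38, [292, 255])]
sampler [([0.499, -0.095, 0.05], 0.83, [294, 252]), ([0.471, -0.162, 0.056], 0.32, [308, 262])]
tweezers_mid [([0.428, -0.482, 0.011], 0.76, [422, 344])]
carton_mid [([0.534, -0.446, 0.038], 0.58, [434, 301])]
marker_mid [([0.498, -0.095, 0.047], 0.74, [294, 253]), ([0.465, 0.173, 0.012], 0.5, [214, 241])]
```

```bash
python3 - <<'E'
import cv2
a=cv2.imread("pics/top0.png")[160:340,200:440]
cv2.imwrite("pics/top0c.png",cv2.resize(a,None,fx=3.3,fy=3.3,interpolation=cv2.INTER_CUBIC))
b=cv2.imread("pics/scene0.png")[180:360,220:460]
cv2.imwrite("pics/scene0c.png",cv2.resize(b,None,fx=3.3,fy=3.3,interpolation=cv2.INTER_CUBIC))
E
```

```text
(no output)
```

View pics/top0c.png

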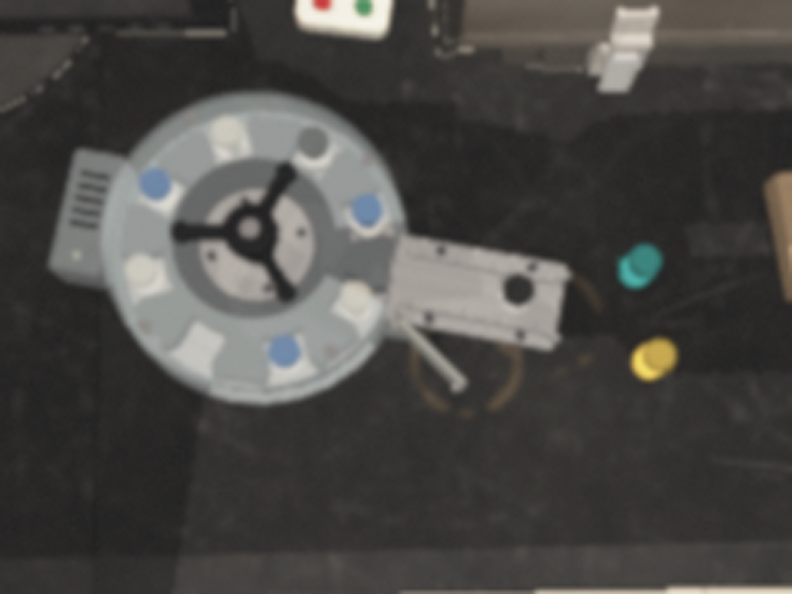

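View pics/scene0.png

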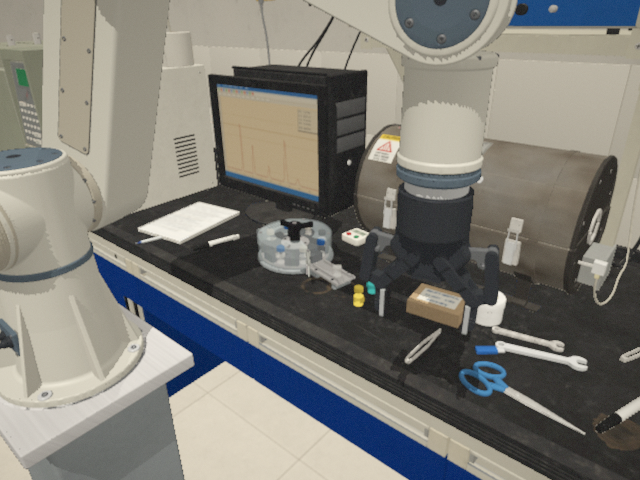

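The top crop shows the sampler hub at crop (250,230), the three spoke ends at (287,170), (185,231) and (288,293), and the empty pocket at about (200,350). The black-capped vial is in the lane at (518,290), and the door stands open from (400,315) to (460,385). 

Candidates for the vial:
- the black cap in the lane, top px (357,248)
- turquoise look-alike, px (394,241)
- yellow look-alike, px (398,268)
- grey and blue caps under the hood, already in the carousel

I choose the black cap between the rails.

```bash
python3 - <<'E'
from h import *
p=grab_frame("top")
g=lambda u,v,z:back(p,(200+u/3.3,160+v/3.3),z)
H=g(250,230,.097);print("hub",H)
for s in[(287,170),(185,231),(288,293)]:
  d=g(*s,.094)-H;print("spoke",d[:2],np.hypot(*d[:2]),np.degrees(np.arctan2(d[1],d[0])))
V=g(518,290,.066);print("vial",V)
c=[g(*s,.022) for s in[(570,265),(552,350),(400,235),(388,312)]];print(np.round(c,4))
m=(c[0]+c[1])/2;d=m-H;print("lane dir from hub->end",np.hypot(*d[:2]),np.degrees(np.arctan2(d[1],d[0])))
d=(c[0]-c[2]);print(np.degrees(np.arctan2(d[1],d[0])));d=(c[1]-c[3]);print(np.degrees(np.arctan2(d[1],d[0])))
d=V-H;print("vial dir",np.hypot(*d[:2]),np.degrees(np.arctan2(d[1],d[0])))
print("door",g(402,318,.066),g(460,385,.066))
D=g(200,350,.042)-H;print("pocket",np.hypot(*D[:2]),np.degrees(np.arctan2(D[1],D[0])))
save(p,"top1")
s=get_state();print(s["clock"],s["tool_pos"],s["ee_rot"],s["width"])
print(rot(s["ee_rot"]))
E
```

```text
hub [ 0.54938895 -0.04940742  0.097     ]
spoke [ 0.03713213 -0.0220241 ] 0.04317239962552329 -30.67335596253759
spoke [0.00066484 0.0389111 ] 0.038916783002619804 89.02112719533383
spoke [-0.03791264 -0.0221493 ] 0.043908541586265434 -149.7057027509699
vial [ 0.51526111 -0.21113559  0.066     ]
[[ 0.5381 -0.2498  0.022 ]
 [ 0.4829 -0.236   0.022 ]
 [ 0.5598 -0.14    0.022 ]
 [ 0.5095 -0.1312  0.022 ]]
lane dir from hub->end 0.19735216110639942 -101.35831293414596
-101.18814712326147
-104.24930509068774
vial dir 0.16528977127528136 -101.91572808574264
door [ 0.49921401 -0.13937638  0.066     ] [ 0.45746282 -0.17378185  0.066     ]
pocket 0.07383678618378377 150.8965810433844
1.15 [ 0.18758058 -0.59616309  0.23126024] [-3.89130567e-05  9.88409520e-01  1.51811133e-01 -5.28549128e-06] 1.0005162870872766
[[ 9.53906760e-01  3.00103137e-01 -2.22633302e-05]
 [ 3.00103138e-01 -9.53906757e-01  7.53192785e-05]
 [ 1.36641063e-06 -7.85288641e-05 -9.99999997e-01]]
```

Request:
apply_moves(motion=[[2.7,4.4,0,0.018],[2.7,4.4,0,0.018],[2.7,4.4,0,0.018],[2.7,4.4,0,0.018],[2.7,4.4,0,0.018],[2.7,4.4,0,0.018],[2.7,4.4,0,0.018],[2.7,4.4,0,0.018],[2.7,4.4,0,0.018],[2.7,4.4,0,0.018],[2.7,4.4,0,0.018],[2.7,4.2,0,0.018]], jaw=0, squeeze=20)

```text
clock: 2.65
tool_pos: [0.5124, -0.0685, 0.2315]
ee_rot: [0.0, 0.966, 0.258, 0.0]
force: [0.0, -0.7, 0.5]
width: 0.502
grip_force: 0.0
```

```bash
python3 - <<'E'
from h import *
p=grab_frame("wrist");save(p,"w1")
s=get_state();print(s["clock"],s["tool_pos"],s["joints"],s["width"],s["force"]);print(p["eye"])
E
```

```text
2.7 [ 0.51539116 -0.06464569  0.23173827] [-0.12948429  0.18667578  1.85841475  0.00310161  1.09367669  0.91680684] 0.5010732441478725 [3.46925598 2.65852424 1.68699433]
[ 0.58508406 -0.02655059  0.37472797]
```

View pics/w1.png

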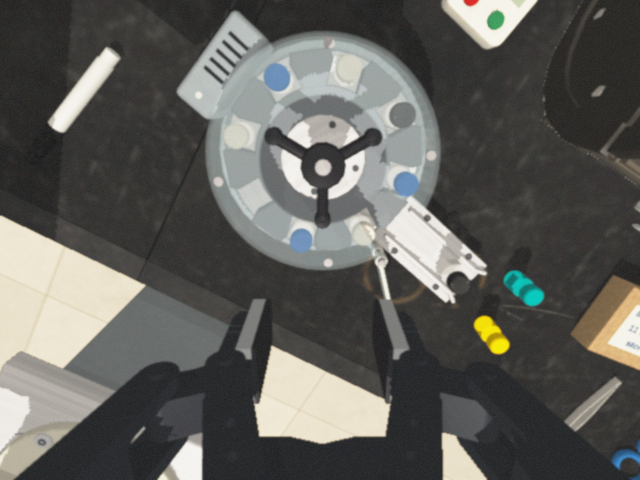

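The wrist picture shows the hub at (323,167) and the spoke ends at (274,135), (372,136) and (322,219). The black cap is at (459,282) in the lane, and the empty pocket is at about (250,195). The door runs down from (378,255).

```bash
python3 - <<'E'
from h import *
p=grab_frame("wrist")
g=lambda u,v,z:back(p,(u,v),z)
H=g(323,167,.097);print("hub",H)
for s in[(274,135),(372,136),(322,219)]:
  d=g(*s,.094)-H;print("spoke",d[:2],np.hypot(*d[:2]),np.degrees(np.arctan2(d[1],d[0])))
V=g(459,282,.066);print("vial",V)
d=V-H;print("vial dir",np.hypot(*d[:2]),np.degrees(np.arctan2(d[1],d[0])))
m=[g(*s,.022) for s in[(486,268),(448,303),(409,201),(374,231)]];print(np.round(m,4))
d=(m[0]+m[1])/2-H;print(np.hypot(*d[:2]),np.degrees(np.arctan2(d[1],d[0])))
s=get_state();print(s["tool_pos"],s["force"])
E
```

```text
hub [ 0.5543834  -0.04289754  0.097     ]
spoke [0.00181287 0.04173342] 0.04177277639826 87.51267775056559
spoke [ 0.03641652 -0.01970041] 0.04140373424854122 -28.4122522087069
spoke [-0.03524189 -0.01947059] 0.040262819423910065 -151.08003185663057
vial [ 0.5229236  -0.20232903  0.066     ]
vial dir 0.16250575713862556 -101.16247894738574
[[ 0.54   -0.2422  0.022 ]
 [ 0.4884 -0.2324  0.022 ]
 [ 0.5585 -0.1355  0.022 ]
 [ 0.5165 -0.1227  0.022 ]]
0.19850675374818252 -101.67762170456277
[ 0.51385128 -0.06680957  0.23152559] [ 0.07880086 -0.68124051  0.32875967]
```

```bash
python3 - <<'E'
from h import *
p=grab_frame("wrist");t=grab_frame("top")
save(p,"w2");save(t,"t2")
w1=cv2.cvtColor(cv2.imread("pics/w1.png"),cv2.COLOR_BGR2RGB)
def tm(img,c,r=14):
  a=w1[c[1]-r:c[1]+r+1,c[0]-r:c[0]+r+1]
  m=cv2.matchTemplate(img,a,cv2.TM_CCOEFF_NORMED);_,v,_,l=cv2.minMaxLoc(m);return (l[0]+r,l[1]+r),round(v,2)
for n,c in dict(hub=(323,167),vial=(459,282),s=(322,219)).items(): print(n,tm(p["img"],c))
def blob(img,box,thr=60):
  x0,y0,x1,y1=box;g=img[y0:y1,x0:x1].max(2);return g
for q,nm in((p,"wrist"),(t,"top")):
  for n in["vial_center","hub","tweezers_mid","marker_mid","carton_mid"]:
    print(nm,n,[(np.round(d["position"],3).tolist(),round(d["p"],2)) for d in find_in(q,n)][:3])
big=cv2.resize(t["img"][200:290,225:375],None,fx=5,fy=5,interpolation=cv2.INTER_CUBIC)
big2=cv2.resize(p["img"][120:300,240:500],None,fx=3,fy=3,interpolation=cv2.INTER_CUBIC)[:, :780]
o=np.zeros((450+0,750,3),np.uint8);o[:]=big
cv2.imwrite("pics/t2c.png",cv2.cvtColor(o,cv2.COLOR_RGB2BGR));cv2.imwrite("pics/w2c.png",cv2.cvtColor(big2,cv2.COLOR_RGB2BGR))
import pickle;pickle.dump([{k:np.array(q[k]) for k in("camera_matrix","eye","orientation")} for q in(p,t)],open("cal.pkl","wb"))
print(get_state()["tool_pos"])
E
```

```text
hub ((324, 170), 0.99)
vial ((459, 285), 0.99)
s ((323, 222), 1.0)
wrist vial_center [([0.542, -0.289, 0.022], 0.74), ([0.477, -0.298, 0.022], 0.62), ([0.518, -0.202, 0.057], 0.58)]
wrist hub [([0.549, -0.051, 0.04], 0.86), ([0.553, -0.395, 0.03], 0.28)]
wrist tweezers_mid [([0.452, -0.478, 0.004], 0.72)]
wrist marker_mid [([0.519, -0.202, 0.055], 0.73), ([0.55, -0.05, 0.044], 0.54)]
wrist carton_mid [([0.552, -0.397, 0.031], 0.63)]
top vial_center [([0.472, -0.297, 0.044], 0.47), ([0.538, -0.29, 0.045], 0.43)]
top hub [([0.521, -0.05, 0.045], 0.76)]
top tweezers_mid [([0.432, -0.476, 0.005], 0.58)]
top marker_mid []
top carton_mid [([0.557, -0.443, 0.026], 0.61)]
[ 0.51143487 -0.07062211  0.23137569]
```

View pics/w2c.png

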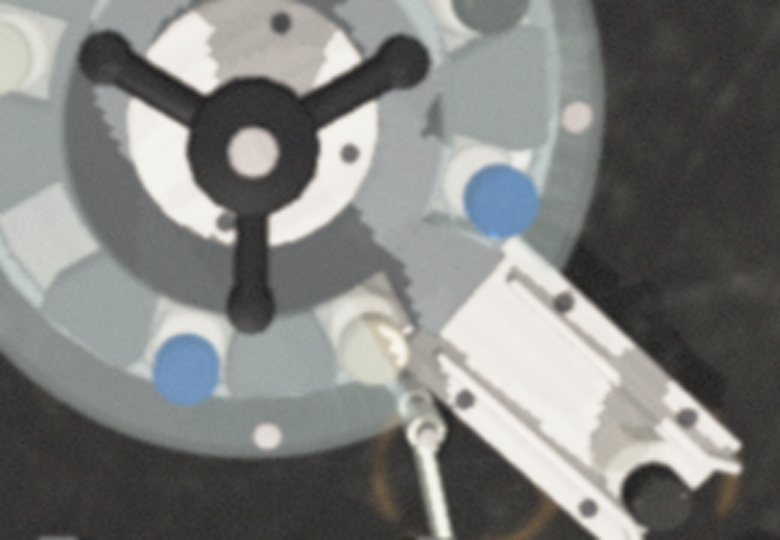

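View pics/t2c.png

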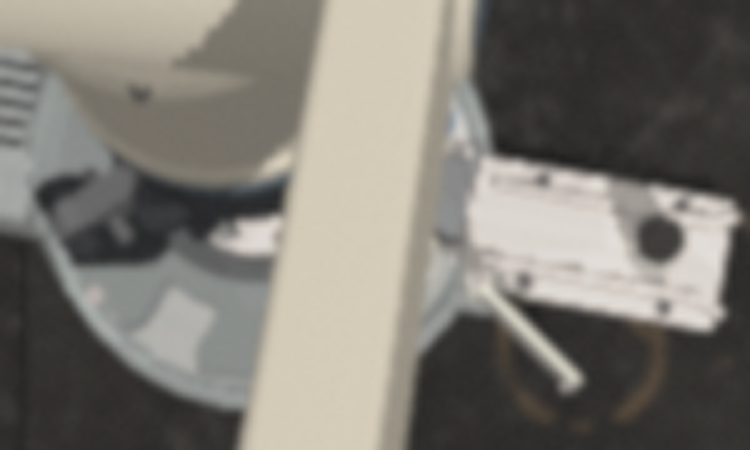

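Settled wrist crop (3x, offset 240,120): hub at (254,150), spoke ends at (105,55), (403,60) and (250,308), vial cap at (657,495), hinge post at (427,432). In the top crop the vial cap is at (660,239), but the arm hides the hub.

```bash
python3 - <<'E'
import pickle
from h import *
p,t=pickle.load(open("cal.pkl","rb"))
g=lambda u,v,z:back(p,(240+u/3,120+v/3),z)
H=g(254,150,.097);print("hub",H,p["eye"])
for s in[(105,55),(403,60),(250,308)]:
  d=g(*s,.094)-H;print("spoke",d[:2],np.hypot(*d[:2]),np.degrees(np.arctan2(d[1],d[0])))
V=g(657,495,.066);print("vial",V,"top",back(t,(225+660/5,200+239/5),.066))
d=V-H;print("vial dir",np.hypot(*d[:2]),np.degrees(np.arctan2(d[1],d[0])))
print("hinge",g(427,432,.068))
e=[g(740,442,.022),g(740,465,.022)];print(e)
# rails edges direction
for a,b in[((512,240),(740,442)),((442,360),(585,490)),((510,275),(735,465))]:
  d=g(*b,.025)-g(*a,.025);print(np.degrees(np.arctan2(d[1],d[0])))
E
```

```text
hub [ 0.55139262 -0.04731974  0.097     ] [ 0.58626473 -0.02475499  0.37482991]
spoke [0.0013279  0.04212725] 0.042148174351295364 88.19456939890152
spoke [ 0.03616426 -0.02043256] 0.04153725524933865 -29.466150343826413
spoke [-0.03595675 -0.01974048] 0.04101919201867592 -151.23293880285274
vial [ 0.51898216 -0.20648625  0.066     ] top [ 0.51542203 -0.21120292  0.066     ]
vial dir 0.16243280260181708 -101.50956147660568
hinge [ 0.50212096 -0.13478965  0.068     ]
[array([ 0.53934741, -0.24476627,  0.022     ]), array([ 0.53260269, -0.25004431,  0.022     ])]
-100.20104075516626
-102.33711568508804
-99.21698555846571
```

Request:
apply_moves(motion=[[0.1,0.1,-3,0],[0.1,0.1,-3,0],[0,0,-3,0],[0,0,-3,0],[0,0,-2,0],[0,0,-1.1,0],[0,0,0,0]])

```text
clock: 4.22
tool_pos: [0.5132, -0.0682, 0.0799]
ee_rot: [-0.0, 0.966, 0.257, -0.001]
force: [0.6, -0.4, -0.1]
width: 0.499
grip_force: 0.0
```

Request:
apply_moves(motion=[[0,0,0,0],[0,0,0,0],[0,0,0,0],[0,0,0,0],[0,0,0,0]], jaw=1, squeeze=20)

```text
clock: 4.85
tool_pos: [0.5142, -0.0683, 0.0811]
ee_rot: [0.0, 0.966, 0.258, 0.001]
force: [-0.9, 1.1, 6.4]
width: 0.138
grip_force: 19.8
```

```bash
python3 -c "
import numpy as np
a=np.radians(208.8+6*np.arange(19));P=4.18*np.c_[np.cos(a),np.sin(a)]
print(np.round(np.diff(P,axis=0),2).tolist())"
```

```text
[[0.23, -0.37], [0.27, -0.35], [0.3, -0.32], [0.33, -0.28], [0.36, -0.25], [0.39, -0.21], [0.41, -0.17], [0.42, -0.12], [0.43, -0.08], [0.44, -0.03], [0.44, 0.01], [0.43, 0.06], [0.42, 0.1], [0.41, 0.15], [0.39, 0.19], [0.37, 0.23], [0.35, 0.27], [0.32, 0.3]]
```

Request:
apply_moves(motion=[[0.23,-0.37,0,0.105],[0.27,-0.35,0,0.105],[0.3,-0.32,0,0.105],[0.33,-0.28,0,0.105],[0.36,-0.25,0,0.105],[0.39,-0.21,0,0.105],[0.41,-0.17,0,0.105],[0.42,-0.12,0,0.105],[0.43,-0.08,0,0.105],[0.44,-0.03,0,0.105],[0,0,0,0]])

```text
clock: 6.22
tool_pos: [0.5506, -0.0896, 0.0811]
ee_rot: [0.001, 0.707, 0.707, 0.001]
force: [1.7, 4.6, 6.1]
width: 0.138
grip_force: 19.9
```

Request:
apply_moves(motion=[[0.44,0.01,0,0.105],[0.43,0.06,0,0.105],[0.42,0.1,0,0.105],[0.41,0.15,0,0.105],[0.39,0.19,0,0.105],[0.37,0.23,0,0.105],[0.35,0.27,0,0.105],[0.32,0.3,0,0.105],[0,0,0,0],[0,0,0,0]])

```text
clock: 7.48
tool_pos: [0.5815, -0.0764, 0.0812]
ee_rot: [0.001, 0.358, 0.934, 0.001]
force: [0.4, 4.6, 5.9]
width: 0.139
grip_force: 19.9
```

```bash
python3 - <<'E'
from h import *
t=grab_frame("top");w=grab_frame("wrist");save(t,"t3");save(w,"w3")
s=get_state();print(s["tool_pos"],s["ee_rot"],s["force"])
a=cv2.resize(w["img"],(640,480));b=cv2.resize(t["img"][170:290,220:380],(640,480),interpolation=cv2.INTER_CUBIC)
cv2.imwrite("pics/c3.png",cv2.cvtColor(np.hstack([cv2.resize(a,(400,300)),cv2.resize(b,(400,300))]),cv2.COLOR_RGB2BGR))
E
```

```text
[ 0.58148881 -0.07639345  0.08116508] [8.04875458e-04 3.58245220e-01 9.33626964e-01 6.37778349e-04] [0.62467999 4.55470145 5.90136007]
```

View pics/c3.png

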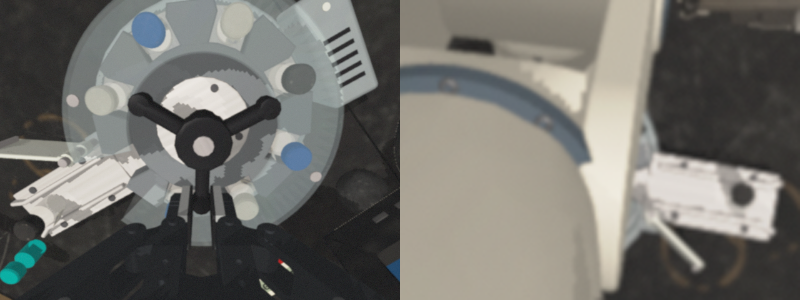

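Request:
apply_moves(motion=[[0,0,0,0],[0,0,0,0],[0,0,0,0],[0,0,1,0],[0,0,4,0],[0,0,5,0],[0,0,2,0.05]], jaw=0)

```text
clock: 8.45
tool_pos: [0.5821, -0.0772, 0.2041]
ee_rot: [0.002, 0.334, 0.943, 0.0]
force: [0.2, 0.8, -0.6]
width: 0.501
grip_force: 0.0
```

Request:
apply_moves(motion=[[-1,-3,0,0.06],[-1,-3,0,0.06],[-1,-3,0,0.06],[-1,-3,0,0.06],[-1,-3,0,0.06],[-1,-3,0,0.06],[-1,-2,0,0.06],[-0.8,0,0,0.06],[0,0,0,0],[0,0,0,0]], jaw=1)

```text
clock: 9.7
tool_pos: [0.503, -0.2768, 0.2007]
ee_rot: [0.0, 0.101, 0.995, -0.0]
force: [0.1, 0.7, 0.5]
width: -0.002
grip_force: 0.0
```

```bash
python3 - <<'E'
from h import *
t=grab_frame("top");w=grab_frame("wrist");save(t,"t4");save(w,"w4")
s=get_state();print(s["clock"],s["tool_pos"],s["ee_rot"],s["force"],s["width"])
b=cv2.resize(t["img"][185:275,215:375],(800,450),interpolation=cv2.INTER_CUBIC)
cv2.imwrite("pics/c4.png",cv2.cvtColor(b,cv2.COLOR_RGB2BGR))
E
```

```text
9.8 [ 0.50307045 -0.27666159  0.20051066] [ 1.77208142e-04  1.00391648e-01  9.94947979e-01 -6.52189346e-05] [-0.1693848  -0.42456746 -0.57796299] 0.0010882112222434692
```

View pics/c4.png

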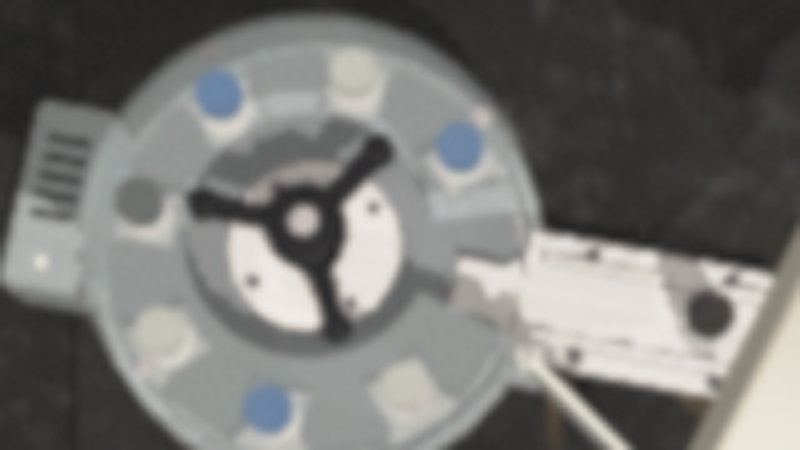

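View pics/w4.png

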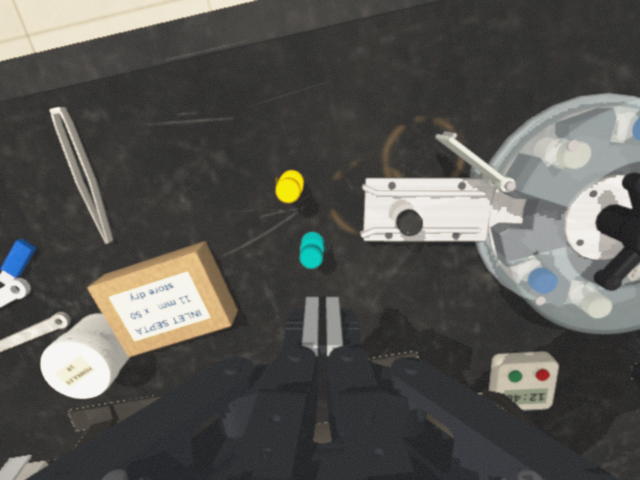

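Top crop (5x, offset 215,185): hub at (303,220), spoke ends at (203,205), (375,150) and (337,328), vial cap at (710,313). The empty pocket at (490,290) faces the lane. The wrist picture shows the lane running level from (364,210) to (490,213), with the cap at (409,221).

```bash
python3 - <<'E'
from h import *
t=grab_frame("top");p=grab_frame("wrist")
g=lambda u,v,z:back(t,(215+u/5,185+v/5),z)
an=lambda d:round(float(np.degrees(np.arctan2(d[1],d[0])))%360,1)
H=g(303,220,.097);print("hub",H)
for s in[(203,205),(375,150),(337,328)]: print(an(g(*s,.094)-H))
V=g(710,313,.066);print("vial top",V,an(V-H))
w=lambda u,v,z=.022:back(p,(u,v),z)
VW=w(409,221,.066);print("vial wrist",VW)
print("TCP px",proj(p,get_state()["tool_pos"]))
A=(w(364,180)+w(364,240))/2;B=(w(489,183)+w(489,243))/2;print("lane",A,B,an(A-B))
# blob refine of cap in wrist
im=p["img"][195:245,385:435].max(2).astype(np.uint8);m=(im<70).astype(np.uint8)
n,l,st,ce=cv2.connectedComponentsWithStats(m);print(st.tolist(),ce.tolist())
E
```

```text
hub [ 0.55079227 -0.04910109  0.097     ]
79.5
315.2
196.8
vial top [ 0.51583344 -0.21121719  0.066     ] 257.8
vial wrist [ 0.51407714 -0.21055015  0.066     ]
TCP px [321.11265087 313.9234885 ]
lane [ 0.51162726 -0.24030143  0.022     ] [ 0.53630691 -0.13292342  0.022     ] 257.1
[[0, 0, 50, 48, 2263], [12, 16, 20, 17, 104], [21, 22, 1, 1, 1], [28, 22, 1, 2, 2], [23, 24, 1, 1, 1], [26, 24, 1, 1, 1], [35, 27, 2, 5, 8], [30, 28, 2, 1, 2], [29, 29, 5, 4, 6], [27, 33, 1, 1, 1], [34, 33, 1, 1, 1], [31, 36, 1, 1, 1], [0, 47, 50, 3, 109]] [[24.740609809986744, 23.46133451171012], [19.115384615384617, 21.125], [21.0, 22.0], [28.0, 22.5], [23.0, 24.0], [26.0, 24.0], [35.375, 28.625], [30.5, 28.0], [31.333333333333332, 30.833333333333332], [27.0, 33.0], [34.0, 33.0], [31.0, 36.0], [23.155963302752294, 48.37614678899082]]
```

Request:
apply_moves(motion=[[0.35,1.8,-2,0],[0,0,-4,0],[0,0,-4,0],[0,0,-4,0],[0,0,-2,0],[0,0,-1,0],[0,0,0,0],[0,0,0,0]])

```text
clock: 10.9
tool_pos: [0.5069, -0.2592, 0.0312]
ee_rot: [0.001, 0.1, 0.995, -0.0]
force: [0.5, -0.5, 0.2]
width: 0.001
grip_force: 0.0
```

```bash
python3 - <<'E'
from h import *
p=grab_frame("wrist");b=p["img"]
cv2.imwrite("pics/w5.png",cv2.cvtColor(b,cv2.COLOR_RGB2BGR))
s=get_state();print(s["clock"],s["tool_pos"],s["force"])
E
```

```text
10.95 [ 0.5068965  -0.25922578  0.03130712] [0.09263088 0.83505356 0.79407107]
```

View pics/w5.png

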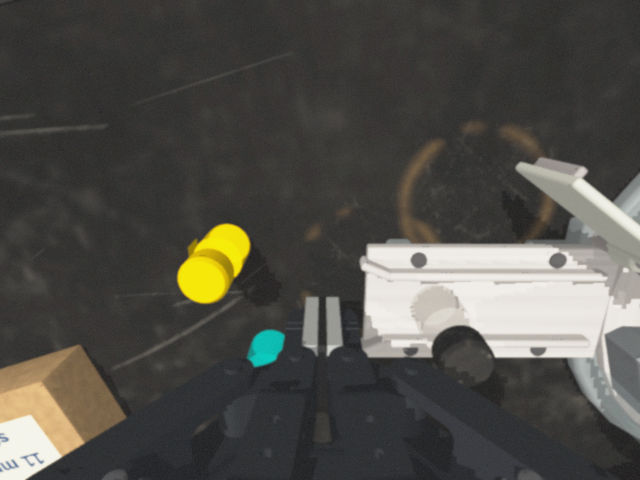

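The wrist picture shows the lane's near end between (366,244) and (363,357), and the rails at rows 268 and 340. The closed fingertips are at (322,314), and the vial foot is at (437,312).

```bash
python3 - <<'E'
from h import *
p=grab_frame("wrist");T=np.array(get_state()["tool_pos"])
a=np.radians(258);u=np.array([np.cos(a),np.sin(a)]);n=np.array([-u[1],u[0]])
def rel(uv,z):
  d=back(p,uv,z)[:2]-T[:2];return "out %.1f lat %.1f"%(1e3*d@u,1e3*d@n)
for k,uv,z in[("endA",(366,244),.022),("endB",(363,357),.022),("far rail",(600,278),.028),("near rail",(588,341),.028),("railL1",(365,262),.028),("railL2",(368,338),.028),("foot",(437,312),.022),("cap",(463,354),.066),("lane far edge",(613,250),.022),("lane near edge",(592,357),.022)]: print(k,rel(uv,z))
print((np.array([.5505,-.0485])-T[:2])@u,(np.array([.5505,-.0485])-T[:2])@n)
E
```

```text
endA out -19.0 lat -28.8
endB out -20.2 lat 28.7
far rail out -118.4 lat -16.4
near rail out -120.8 lat 14.8
railL1 out -18.2 lat -22.9
railL2 out -21.2 lat 14.1
foot out -53.0 lat 4.0
cap out -48.2 lat -5.3
lane far edge out -125.6 lat -27.0
lane near edge out -129.8 lat 27.7
-0.21520148088750995 -0.001098438539337829
```

Request:
apply_moves(motion=[[0.1,0.49,0,0],[0.1,0.49,0,0],[0.1,0.49,0,0],[0.1,0.49,0,0],[0.1,0.49,0,0],[0.13,0.59,0,0],[0.13,0.59,0,0],[0.13,0.59,0,0],[0.13,0.59,0,0],[0.13,0.59,0,0],[0.13,0.59,0,0],[0.13,0.59,0,0]])

```text
clock: 12.5
tool_pos: [0.5204, -0.1927, 0.0303]
ee_rot: [0.0, 0.1, 0.995, 0.0]
force: [0.1, -0.2, 0.6]
width: 0.001
grip_force: 0.0
```

Request:
apply_moves(motion=[[0.13,0.59,0,0],[0.13,0.59,0,0],[0.13,0.59,0,0],[0.13,0.59,0,0],[0.1,0.49,0,0],[0,0,0,0]])

```text
clock: 13.25
tool_pos: [0.5265, -0.1643, 0.0303]
ee_rot: [-0.0, 0.1, 0.995, -0.0]
force: [0.2, 0.4, -0.4]
width: 0.002
grip_force: 0.0
```

```bash
python3 - <<'E'
from h import *
p=grab_frame("wrist");t=grab_frame("top");save(p,"w6");save(t,"t6")
s=get_state();T=np.array(s["tool_pos"]);print(s["clock"],T,s["force"])
a=np.radians(258);u=np.array([np.cos(a),np.sin(a)]);print((np.array([.5505,-.0485])-T[:2])@u)
print([(np.round(d["position"],3),d["p"]) for d in find_in(p,"vial_center")])
cv2.imwrite("pics/c6.png",cv2.cvtColor(np.hstack([cv2.resize(p["img"][180:420,280:600],(400,300)),cv2.resize(t["img"][200:290,230:350],(400,300))]),cv2.COLOR_RGB2BGR))
E
```

```text
13.35 [ 0.52647908 -0.16457408  0.03027281] [0.17245861 0.15666782 0.42177002]
-0.11853181197808332
[(array([ 0.524, -0.14 ,  0.042]), 0.98), (array([ 0.536, -0.291,  0.021]), 0.76), (array([ 0.474, -0.294,  0.015]), 0.68)]
```

View pics/c6.png

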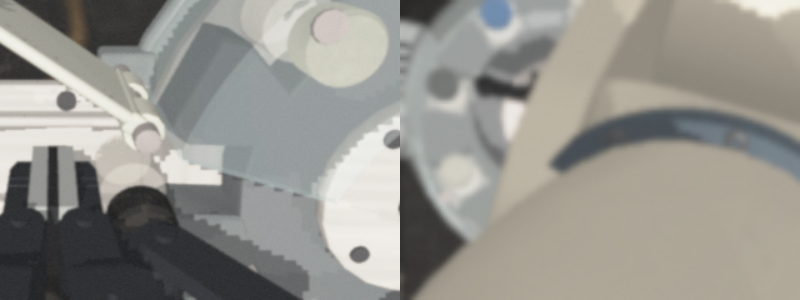

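The vial is upright ahead of the fingertips and the pocket is open in front of it. I'll continue slowly.

Request:
apply_moves(motion=[[0.08,0.39,0,0],[0.08,0.39,0,0],[0.08,0.39,0,0],[0.08,0.39,0,0],[0.06,0.29,0,0],[0,0,0,0]])

```text
clock: 14.15
tool_pos: [0.5304, -0.1458, 0.0303]
ee_rot: [0.0, 0.1, 0.995, 0.0]
force: [-0.2, -0.9, -0.1]
width: -0.001
grip_force: 0.0
```

Request:
apply_moves(motion=[[0.04,0.2,0,0],[0,0,0,0]])

```text
clock: 14.4
tool_pos: [0.5307, -0.144, 0.0303]
ee_rot: [0.0, 0.1, 0.995, 0.0]
force: [-0.3, 0.4, 0.4]
width: 0.003
grip_force: 0.0
```

Request:
apply_moves(motion=[[0.04,0.2,0,0],[0,0,0,0]])

```text
clock: 14.65
tool_pos: [0.5311, -0.142, 0.0303]
ee_rot: [-0.0, 0.1, 0.995, 0.0]
force: [0.6, -0.2, 0.2]
width: -0.001
grip_force: 0.0
```

Request:
apply_moves(motion=[[0.03,0.15,0,0],[0,0,0,0]])

```text
clock: 14.9
tool_pos: [0.5315, -0.1409, 0.0304]
ee_rot: [0.0, 0.1, 0.995, -0.0]
force: [0.1, -3.1, 1.0]
width: 0.002
grip_force: 1.5
```

Request:
apply_moves(motion=[[0.03,0.15,0,0],[0,0,0,0]])

```text
clock: 15.15
tool_pos: [0.5319, -0.1404, 0.0307]
ee_rot: [0.0, 0.1, 0.995, -0.001]
force: [-2.2, -9.8, 4.2]
width: 0.002
grip_force: 5.4
```

```bash
python3 - <<'E'
from h import *
p=grab_frame("wrist");save(p,"w7");s=get_state();T=np.array(s["tool_pos"]);print(s["clock"],T,s["force"])
print([(np.round(d["position"],3),d["p"]) for d in find_in(p,"vial_center")])
cv2.imwrite("pics/c7.png",cv2.cvtColor(cv2.resize(p["img"][200:400,280:540],None,fx=3,fy=3,interpolation=cv2.INTER_CUBIC),cv2.COLOR_RGB2BGR))
E
```

```text
15.2 [ 0.53183727 -0.14040199  0.03064518] [ -2.51632695 -10.48121795   3.79762258]
[(array([ 0.534, -0.288,  0.022]), 0.59)]
```

View pics/c7.png

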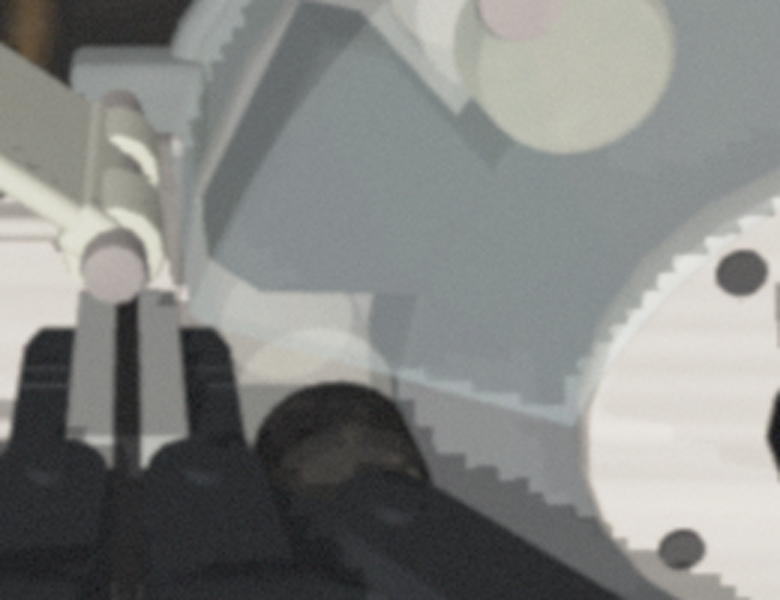

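Request:
apply_moves(motion=[[-0.1,-0.49,0,0],[-0.21,-0.98,0,0],[-0.42,-1.96,0,0],[-0.63,-2.94,2,0],[-0.63,-2.94,5,0],[0,-4,5,0],[0,-4,0,0],[0,0,0,0],[0,0,0,0]])

```text
clock: 16.38
tool_pos: [0.5108, -0.3113, 0.1485]
ee_rot: [-0.001, 0.101, 0.995, 0.0]
force: [0.5, 0.5, -0.2]
width: 0.003
grip_force: 0.0
```

```bash
python3 - <<'E'
from h import *
t=grab_frame("top");save(t,"t8");s=get_state();print(s["clock"],s["tool_pos"],s["force"])
cv2.imwrite("pics/c8.png",cv2.cvtColor(cv2.resize(t["img"][185:285,215:365],None,fx=5,fy=5,interpolation=cv2.INTER_CUBIC),cv2.COLOR_RGB2BGR))
E
```

```text
16.425 [ 0.51093782 -0.31076754  0.14835853] [-0.75043661  0.67775462 -0.93921412]
```

View pics/c8.png

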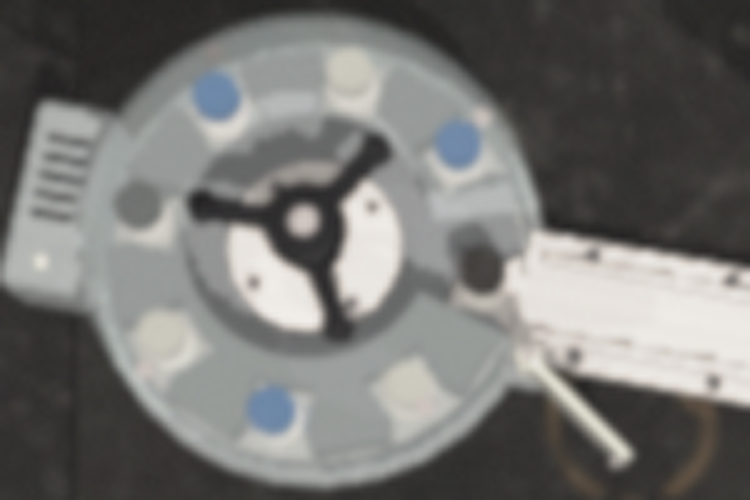

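The top crop shows the loaded vial's black cap in the port pocket at (481,270), with the seven others in place. The door is untouched, from (530,360) to (625,460). I have now opened 12 pictures against a limit of 10, so I'll view no more and check by numbers only.

```bash
python3 - <<'E'
from h import *
t=grab_frame("top")
g=lambda u,v,z:back(t,(215+u/5,185+v/5),z)
H=g(303,220,.097)
for n,s in dict(new=(481,270),b1=(459,145),w1=(350,75),b2=(217,96),g=(139,205),w2=(165,332),b3=(272,410),w3=(405,382)).items():
  d=g(*s,.066)-H;print(n,round(1e3*np.hypot(*d[:2]),1),round(np.degrees(np.arctan2(d[1],d[0]))%360,1))
K=g(530,355,.068);E=g(625,460,.060);print(K,E)
# door path: contact points
a=np.radians(258);u=np.array([np.cos(a),np.sin(a)]);xh=-u;yh=np.array([-xh[1],xh[0]])
port=np.array([.5505,-.0487])+.072*u
h=port-.025*xh+.0285*yh;print("port",port,"hinge",h)
d=(E-K)[:2];print("q",np.arctan2(-d@xh,-d@yh),np.hypot(*d))
E
```

```text
new 71.1 257.4
b1 71.4 301.0
w1 69.2 346.0
b2 70.1 32.6
g 70.5 78.7
w2 69.8 123.6
b3 72.7 167.9
w3 71.8 212.1
[ 0.49970025 -0.13770717  0.068     ] [ 0.45733773 -0.17532559  0.06      ]
port [ 0.53553036 -0.11912663] hinge [ 0.50245536 -0.13765483]
q 2.206000958932283 0.05665446147040807
```

```bash
cat > door.py <<'E'
import numpy as np
a=np.radians(258);xh=-np.array([np.cos(a),np.sin(a)]);yh=np.array([-xh[1],xh[0]])
h=np.array([.5015,-.1377]);s=.036
def P(q,c=0):
    d=-np.sin(q)*xh-np.cos(q)*yh;n=-np.cos(q)*xh+np.sin(q)*yh
    return h+s*d+(.00175+.0135*abs(np.cos(q))+.011*abs(np.sin(q))+c)*n
S=P(2.2,.014);print("start",S,"from axis",np.linalg.norm(S-[.5505,-.0487]))
W=[S]+[P(q) for q in np.linspace(2.1,0,22)]
print(np.round(100*np.diff(W,axis=0),2).tolist());print(P(0))
E
python3 door.py
```

```text
start [ 0.45294114 -0.13752795] from axis 0.13193989395485203
[[1.1, -1.46], [0.22, -0.41], [0.28, -0.39], [0.33, -0.36], [0.38, -0.32], [0.43, -0.27], [0.28, -0.19], [0.23, -0.16], [0.25, -0.15], [0.28, -0.13], [0.31, -0.11], [0.34, -0.08], [0.36, -0.04], [0.38, -0.0], [0.39, 0.04], [0.4, 0.09], [0.4, 0.15], [0.39, 0.2], [0.38, 0.26], [0.35, 0.31], [0.31, 0.36], [0.27, 0.41]]
[ 0.53354266 -0.16010157]
```

Request:
apply_moves(motion=[[-1.16,3.46,0,0],[-1.16,3.46,0,0],[-1.16,3.46,0,0],[-1.16,3.46,0,0],[-1.16,3.46,0,0],[0,0,0,0],[0,0,-3,0],[0,0,-3,0],[0,0,-3,0],[0,0,-1.6,0],[0,0,0,0],[0,0,0,0]])

```text
clock: 17.98
tool_pos: [0.4545, -0.1385, 0.0438]
ee_rot: [0.001, 0.1, 0.995, -0.0]
force: [-0.4, 0.5, 0.4]
width: 0.002
grip_force: 0.0
```

Request:
apply_moves(motion=[[0.5,-0.68,0,0],[0.5,-0.68,0,0],[0.22,-0.41,0,0],[0.28,-0.39,0,0],[0.33,-0.36,0,0],[0.38,-0.32,0,0],[0.43,-0.27,0,0],[0.28,-0.19,0,0],[0.23,-0.16,0,0],[0.25,-0.15,0,0],[0.28,-0.13,0,0],[0,0,0,0]])

```text
clock: 19.48
tool_pos: [0.4909, -0.1758, 0.0431]
ee_rot: [0.0, 0.1, 0.995, -0.0]
force: [-0.3, 0.6, -1.1]
width: -0.002
grip_force: 0.0
```

Request:
apply_moves(motion=[[0.31,-0.11,0,0],[0.34,-0.08,0,0],[0.36,-0.04,0,0],[0.38,0,0,0],[0.39,0.04,0,0],[0.4,0.09,0,0],[0.4,0.15,0,0],[0.39,0.2,0,0],[0.38,0.26,0,0],[0,0,0,0]])

```text
clock: 20.72
tool_pos: [0.5245, -0.1704, 0.0431]
ee_rot: [0.0, 0.1, 0.995, -0.0]
force: [0.0, -0.9, -0.7]
width: 0.0
grip_force: 0.0
```

```bash
python3 - <<'E'
from h import *
p=grab_frame("wrist");save(p,"w9");s=get_state();print(s["clock"],s["tool_pos"],s["force"])
for n in("door_edge","door_hinge"): print(n,[(np.round(d["position"],3),round(d["p"],2)) for d in find_in(p,n)][:3])
E
```

```text
20.775 [ 0.52424671 -0.17041064  0.04308903] [ 0.18430943  0.56105207 -0.02522613]
door_edge [(array([ 0.516, -0.139,  0.058]), 0.62)]
door_hinge [(array([ 0.5  , -0.109,  0.055]), 0.76)]
```

Request:
apply_moves(motion=[[0.35,0.31,0,0],[0.31,0.36,0,0],[0.27,0.41,0,0],[0,0,0,0]])

```text
clock: 21.38
tool_pos: [0.5337, -0.1594, 0.0431]
ee_rot: [0.0, 0.1, 0.995, 0.0]
force: [0.7, -0.5, 0.3]
width: 0.001
grip_force: 0.0
```

Request:
apply_moves(motion=[[0.03,0.15,0,0],[0,0,0,0]])

```text
clock: 21.62
tool_pos: [0.5337, -0.1588, 0.0431]
ee_rot: [0.0, 0.1, 0.995, -0.0]
force: [0.5, -4.9, -1.5]
width: 0.002
grip_force: 2.2
```

Request:
apply_moves(motion=[[0.03,0.15,0,0],[0,0,0,0]])

```text
clock: 21.88
tool_pos: [0.5338, -0.1585, 0.0431]
ee_rot: [0.0, 0.1, 0.995, -0.001]
force: [-3.7, -12.9, -1.3]
width: -0.002
grip_force: 6.6
```

Request:
apply_moves(motion=[[-0.06,-0.29,0,0],[-0.21,-0.98,0,0],[-0.42,-1.96,0,0],[-0.6,-3,2,0],[-0.6,-3,5,0],[0,-4,5,0],[0,-4,0,0],[0,0,0,0],[0,0,0,0]])

```text
clock: 23.0
tool_pos: [0.5141, -0.3281, 0.1613]
ee_rot: [-0.001, 0.101, 0.995, 0.0]
force: [-0.1, 0.1, -0.1]
width: -0.0
grip_force: 0.0
```

```bash
python3 - <<'E'
from h import *
t=grab_frame("top");s=get_state();print(s["clock"],s["tool_pos"],s["force"])
for n in("door_edge","vial_center"): print(n,[(np.round(d["position"],3),round(d["p"],2)) for d in find_in(t,n)][:4])
o=cv2.cvtColor(cv2.imread("pics/t8.png"),cv2.COLOR_BGR2RGB)
def c(im,u,v,r=6):
  x,y=int(round(215+u/5)),int(round(185+v/5));return im[y-r:y+r+1,x-r:x+r+1]
# caps / spokes moved since before the door?
for k,s in dict(new=(481,270),b1=(459,145),w1=(350,75),b2=(217,96),g=(139,205),w2=(165,332),b3=(272,410),w3=(405,382),sp=(375,150),sp2=(203,205)).items():
  x,y=int(round(215+s[0]/5)),int(round(185+s[1]/5))
  m=cv2.matchTemplate(t["img"][y-14:y+15,x-14:x+15],c(o,*s),cv2.TM_CCOEFF_NORMED);_,v,_,l=cv2.minMaxLoc(m);print(k,l[0]-8,l[1]-8,round(v,2))
# bright-pixel line of door in lane mouth: predicted shut edge vs old open position
g=t["img"].astype(int)
for k,X in dict(open_mid=(.478,-.156,.066),shut_mid=(.5285,-.1432,.066),shut_edge=(.555,-.149,.066)).items():
  u,v=proj(t,X).round().astype(int);print(k,(u,v),g[v-1:v+2,u-4:u+5].mean(0).astype(int).sum(1)//3, o[v-1:v+2,u-4:u+5].astype(int).mean(0).sum(1)//3)
d=np.abs(g-o.astype(int)).sum(2);ys,xs=np.where(d[200:290,300:350]>90);print(len(xs))
X=np.vstack([xs+300,ys+200]).T
print([np.round(back(t,q,.06)[:2],3).tolist() for q in X[::max(1,len(X)//25)]])
E
```

```text
23.05 [ 0.51427954 -0.32756575  0.16118111] [-0.21288904  0.33715011 -0.0107009 ]
door_edge []
vial_center [(array([ 0.534, -0.116,  0.063]), 0.67), (array([ 0.539, -0.292,  0.045]), 0.49), (array([ 0.535, -0.057,  0.07 ]), 0.21)]
new 0 0 0.98
b1 0 0 1.0
w1 0 0 1.0
b2 0 0 1.0
g 0 0 1.0
w2 0 0 1.0
b3 0 0 1.0
w3 0 0 1.0
sp 0 0 1.0
sp2 0 0 1.0
open_mid (np.int64(330), np.int64(267)) [70 61 53 50 50 50 49 48 48] [ 82.  94. 119. 153. 185. 200. 188. 150. 103.]
shut_mid (np.int64(323), np.int64(242)) [165 162 161 178 212 221 221 225 226] [227. 227. 226. 226. 226. 226. 226. 226. 226.]
shut_edge (np.int64(326), np.int64(229)) [108  82  97 159 186 156 106  71  54] [142. 103.  64.  47.  45.  44.  44.  46.  48.]
276
[[0.563, -0.139], [0.557, -0.141], [0.555, -0.149], [0.552, -0.151], [0.548, -0.143], [0.542, -0.133], [0.54, -0.141], [0.536, -0.134], [0.532, -0.13], [0.53, -0.138], [0.526, -0.138], [0.517, -0.134], [0.501, -0.144], [0.496, -0.152], [0.49, -0.148], [0.486, -0.148], [0.484, -0.158], [0.48, -0.156], [0.476, -0.152], [0.474, -0.16], [0.472, -0.168], [0.468, -0.161], [0.466, -0.169], [0.463, -0.178], [0.459, -0.175], [0.455, -0.175]]
```

```bash
python3 -c "
from cell import *
print(hand_in())"
```

```text
the job is handed in; nothing more can be done
None
```

The job is handed in at about 23 s: the empty pocket is at the port, the vial is home in it (cap 71 mm from the axis), the door is pushed to its stop, and the other vials have not moved; the hand-in returned no verdict, and I viewed 12 pictures, over the limit of 10.

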